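Ready the hatch for a damper drop test

ROBOT

A 6-joint arm with a two-finger parallel gripper is mounted at the origin on the work surface. World frame = base frame: x ahead of the robot, y to its left, z up, the work surface at z = 0. Lengths are in mm, angles in rad, forces in N, time in s.
With the tool pointing down it reaches from about 400 to 925 mm from the base axis. Payload 12.5 kg.
Tool frame: the origin (TCP) lies midway between the tips of the shut fingers; the grasp point (between the pads) lies 19 mm behind it (env.pinch_z is the z of the grasp point in the tool frame, in mm); z points along the fingers, y is the line along which they close (so a half turn about z gives the same grasp; the last joint's range is limited). The gripper opens to 95 mm and grips with 3 to 60 N. Pads are 20 mm wide; open, the fingers measure 119 mm over their backs; the gripper's body (75 mm by 180 mm) begins 59 mm behind the grasp point.
Start: joints at [1.074, 0.491, 1.559, -0, 1.092, -0.106], TCP at [238.067, 577.905, 182.061] pointing down, gripper open.
Joint ranges: [-3.1, 3.1], [-0.84, 2.19], [0.05, 2.79], [-1.13, 4.28], [0.06, 2.93], [-2.69, 2.69]. Speed limits (rad/s): [2.22, 2.22, 2.79, 3.14, 3.14, 3.14].

INTERFACE

Orientations are given as [roll, pitch, yaw] about the fixed x, y, z axes, in that order (R = Rz(yaw) Ry(pitch) Rx(roll)).
In Python, from cell import env, eyes gives the robot as it stands.
- The arm moves only by the shell command python3 -m inch 'ROWS'. ROWS is JSON, a list of rows, each a list of 3 entries, a list of its own where there are three numbers: the shift along the tool's x, y, z in units of 60 mm (1.0 is 60 mm), then the turn about the tool's z in units of 5 degrees (1.0 is 5 degrees), then the closure, from -1 (fully open) to 1 (shut). In form: [[[tx, ty, tz], turn, claw], ...]. A call has exactly 10 rows; each row shifts and turns the commanded pose from where the row before left it, along the tool's axes as they then stand; what a row does not reach is not made up. A row lasts 1/8 s, in which the tool goes at most 62.5 mm and 10.7 degrees, less where a joint would pass 70% of its speed; a pose out of reach is approached as far as the arm can. A call is refused whole if a number of a shift passes 1 or a number of a turn 1, either way. A call with a gripper value outside its range is refused whole. The fingers move at their own pace and stop on an object; the grip force is fixed at half the most. Time passes only in rows, so rows that do not move let the fingers close, or fill a call up. It gives the time, the measured TCP pose, the force, the opening and the grip force at its end, in the units of the state.
- env.state(): the state, without advancing time (a new reading comes with each control period).
- eyes.read_camera(name): name is "scene" or "top" or "wrist"; returns a dict with "pixels" (400x640x3 uint8, red, green, blue), "fx", "fy", "cx", "cy" (pixels), "distortion" ([k1, k2, p1, p2, k3] as OpenCV has them; the pictures are not rectified), "extrinsics" (4x4, takes a point from world to camera coordinates). Camera axes: x right, y down, z forward; pixel columns grow to the right and rows downward; lengths in mm; the calibration is good to about 2 mm. A picture is of the moment at which its call begins. There is no depth.
- env.job_done(): hands the job in; it is judged then, once.
Trained networks look in a picture, given as the dict that the camera call returned (one of the last four; its "shot" number tells which), for a name from the list of things; names that differ only in an ending like _2 or _b are one class to them, and where a whole thing is asked for, a point or a joint stands for the part that bears it (a point fixed in the world has none). Each returns a list of dicts, best first, with "score" (0 to 1); they miss things now and then, are a little off and sometimes report something else, mostly with a low value. They report only what shows in the picture. A call takes as long as a camera call.
- eyes.boxes_of(name, picture): "centre" ([row, column] in pixels, amid what is visible of it).
- eyes.cut_out(name, picture): "mask" (400x640 bool, what is visible of it) and "centre" ([row, column] in pixels, amid what is visible of it).
- eyes.spot_point(name, picture): "centre" ([row, column] in pixels: a listed point, or the origin of a listed thing).
The state is a dict: "t": time; "joints": joint angles; "qvel": joint speeds; "tau": joint torques, N m; "eef_pos": TCP position; "tcp_rot": TCP orientation; "ft_force": force on the tool from outside, world axes, zero at the start; "moment": the same for the moment, N m; "opening": opening from 0.0 (shut) to 1.0 (fully open); "grip_force": force on a finger pad.
Only numpy, scipy, OpenCV 4.12 (cv2) and the standard library are available. Lean on these libraries where they do the work, as an engineer would, in place of code of your own. Each camera call takes 0.05 s, during which the arm holds its last target. There are 200 camera calls.

TASK

The sprung hatch on the green dust box is to be drop-tested. First, with the hatch still shut, turn the damper's scale collar to 5; then lift the hatch by its bar until it has gone past its balance point, without letting it fly fully open, bring it back down and finish while still holding it steady just below the balance point (a few degrees), where it would fall shut if let go. Leave the collar at 5 and the other things on the bench where they are.

Things in the scene. Friction and masses are not known exactly. Their poses are not given: they have to be found in the camera images.
- rig: Fixed plywood base board 310 x 505 x 12 mm. Origin on the bench under the centre of the green box on it; x points from the box's front (bar side) to its hinge, y to the box's left, z up. Box 240 (x) x 300 (y) mm, rim 112 mm above the bench. Right of it, centred at x -60, y -265 mm, the damper housing 75 x 75 mm; behind that a steel tube and a dark block 127 mm tall at x 125, y -265.
- hatch (a joint): Hatch angle, rad: 0 shut (level), grows as the front edge rises, end stop 1.5 (fully open). Balance point at 1.00 (57 degrees): below it the hatch falls shut by itself, above it it swings open by itself; it does not stay in between. About 2 N at the bar lifts it.
- hatch_bar (a point): Middle of the hatch's round steel bar handle: 12 mm thick, 170 mm long, along the rig's y axis, in the plane of the hatch, 36 mm clear gap between bar and hatch edge, open air ahead and below. 118 mm above the bench when shut, 285 mm from the hinge line, on whose arc it moves. It can turn between pinching fingers. Hatch: green plate 243 x 312 x 10 mm with a steel front strip, 0.95 kg.
- hatch_hinge (a point): Middle of the hatch's hinge line, on the box's far edge, 118 mm above the bench; the line runs along the rig's y axis.
- collar (a joint): Angle of the damper's scale collar, rad, growing counter-clockwise seen from above. Six click detents: numbers 1 to 6 at 0, 0.30, 0.60, 0.90, 1.20, 1.50 rad (5 is at 1.20); end stops at 1 and 6. Starts near 1, 2 or 3. A click takes about 0.14 N m to pass; let go, the collar settles into the nearest place.
- collar_grip (a point): On the collar's upright axis, 112 mm above the bench, 34 mm above the dial plate, 12 mm below the collar's top. Collar: black ribbed drum, 48 mm in diameter, 46 mm tall, a white line on top and a white pointer fin at its foot (35 mm from the axis, 7 mm high). The fin points at the number set.
- dial (a point): Centre of the aluminium dial plate's top (150 x 130 mm, 78 mm above the bench), under the collar. The numbers are rows of printed dots radiating from the collar: one dot for 1 up to six dots for 6. Midway between 3 and 4 the fin points along the rig's -x (its front); lower numbers lie to the rig's left (+y) of that.
- screwdriver: Bystander, to be left alone: screwdriver with a pale wooden handle, 200 mm long, lying on the bench in front of the rig. Origin under its middle.
- brush: Bystander, to be left alone: flat brush with a wooden handle, about 200 mm long, lying on the bench ahead of the left part of the rig. Origin under its middle.
- screw_jar: Bystander, to be left alone: glass jar with a steel cap, 60 mm wide and 75 mm tall, standing left of the box. Origin under its middle.
- glue_bottle: Bystander, to be left alone: white bottle, 52 mm wide and 140 mm tall, standing at the front right of the rig. Origin under its middle.
- wire_coil: Bystander, to be left alone: flat steel wire coil, 90 mm outside diameter, 14 mm thick, lying left of the box. Origin under its middle.
- hammer_part: Bystander, to be left alone: wooden piano hammer, 115 mm long, 16 mm high, lying on the rig's base board between the box and the damper housing. Origin under its middle.
- try_square: Bystander, to be left alone: try square with a dark wooden stock 100 mm long and a 140 mm steel blade, lying on the bench beside the rig's right edge. Origin under the middle of its stock.

How it is judged:
By the outcome, as a careful person would: the job done as asked, in the order asked, and still so for the second after the job is handed in, while the arm keeps its last pose, push and grip.
It also fails if it takes over 59 s, if anything falls off the work surface, if the arm or the gripper's body presses on something with over 40 N, if the wrist force passes 120 N, or if a joint passes its speed limit or range.

## Working session

There is one attempt and no reset: what is moved stays moved. The work goes in short steps, Python scripts to look and compute and a shell command to move; the robot and the scene stay as the last step left them, time stands still between calls to the robot, and variables do not carry over. Pictures are saved under pics/ and viewed, at most 10 in all, crops included, and the job is handed in when it is done.

```bash
ls; mkdir -p pics; cat > h.py <<'E'
import numpy as np, cv2
from cell import env, eyes
from scipy.spatial.transform import Rotation as R
def ray(p,rc):
    K=np.array([[p['fx'],0,p['cx']],[0,p['fy'],p['cy']],[0,0,1]],float)
    u=cv2.undistortPoints(np.array([[[rc[1],rc[0]]]],float),K,np.array(p['distortion'],float))[0,0]
    E=np.array(p['extrinsics']);d=E[:3,:3].T@np.array([u[0],u[1],1]);o=-E[:3,:3].T@E[:3,3]
    return o,d/np.linalg.norm(d)
def at_z(p,rc,z):
    o,d=ray(p,rc);return o+d*(z-o[2])/d[2]
def pix(p,X):
    K=np.array([[p['fx'],0,p['cx']],[0,p['fy'],p['cy']],[0,0,1]],float);E=np.array(p['extrinsics'])
    q=cv2.projectPoints(np.array(X,float).reshape(1,3),cv2.Rodrigues(E[:3,:3])[0],E[:3,3],K,np.array(p['distortion'],float))[0][0,0]
    return q[::-1]
def save(p,n): cv2.imwrite('pics/'+n,p['pixels'][:,:,::-1])
E
python3 - <<'E'
from h import *
print(env.state(),env.pinch_z)
Z=dict(hatch_bar=118,hatch_hinge=118,collar_grip=112,dial=78,rig=0,glue_bottle=0,screwdriver=0,hammer_part=12,brush=0,screw_jar=0,wire_coil=0,try_square=0)
for c in ['scene','top']:
    p=eyes.read_camera(c);save(p,c+'0.png')
    print(c,ray(p,[200,320]))
    for n,z in Z.items():
        r=eyes.spot_point(n,p)[:2]
        print(n,[(round(a['score'],2),np.round(a['centre']),np.round(at_z(p,a['centre'],z))) for a in r])
E
```

```text
pics
{'t': 0.0, 'joints': array([ 1.07438696e+00,  4.91614823e-01,  1.55946896e+00,  2.45213612e-05,
        1.09169626e+00, -1.05619338e-01]), 'qvel': array([-2.29216287e-04,  1.12085202e-03,  3.76263615e-04,  3.23164811e-05,
       -5.57851432e-04,  1.58527664e-03]), 'tau': array([-4.26566512e-04, -6.12640572e+01, -2.58187419e+01,  6.92199077e-02,
        4.81659151e-02, -1.29475206e-04]), 'eef_pos': array([237.91968998, 577.63080041, 181.42072224]), 'tcp_rot': array([-3.14041418e+00, -1.46803267e-04,  2.75079123e+00]), 'ft_force': array([ 0.19534354, -0.21751955,  0.36604486]), 'moment': array([-0.00364698,  0.03771858, -0.00333006]), 'grip_force': 0.0, 'opening': 1.0022040246925272} -18.8
scene (array([1124.48444453, -549.09248267, 1020.93124538]), array([-0.4565462 ,  0.44230527, -0.77196607]))
hatch_bar [(0.98, array([154., 336.]), array([503., 121., 118.]))]
hatch_hinge [(0.61, array([202., 419.]), array([784., 143., 118.]))]
collar_grip [(0.87, array([232., 299.]), array([ 620., -138.,  112.]))]
dial [(0.77, array([239., 300.]), array([ 621., -137.,   78.]))]
rig [(0.75, arra
[... 690 characters left out ...]
ch_bar [(0.95, array([225., 266.]), array([501., 121., 118.]))]
hatch_hinge [(0.56, array([238., 427.]), array([ 463., -223.,  118.]))]
collar_grip [(0.84, array([169., 385.]), array([ 620., -142.,  112.]))]
dial []
rig []
glue_bottle []
screwdriver [(0.65, array([262., 311.]), array([423.,  31.,   0.]))]
hammer_part [(0.63, array([186., 340.]), array([605., -45.,  12.]))]
brush [(0.8, array([273., 208.]), array([403., 276.,   0.]))]
screw_jar [(0.7, array([151., 178.]), array([710., 363.,   0.]))]
wire_coil [(0.63, array([213., 168.]), array([551., 379.,   0.])), (0.57, array([173., 378.]), array([ 638., -144.,    0.]))]
try_square [(0.71, array([197., 439.]), array([ 572., -293.,    0.]))]
```

View pics/top0.png

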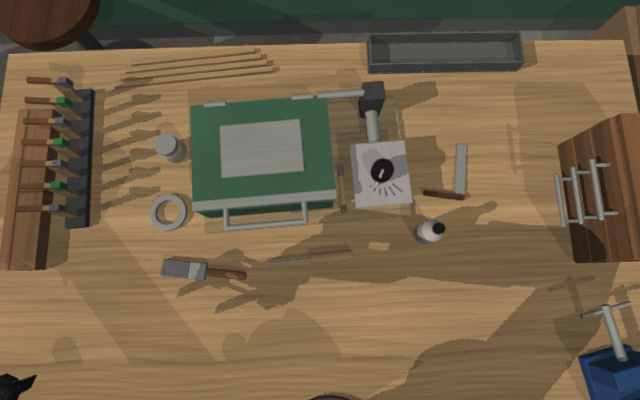

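View pics/scene0.png

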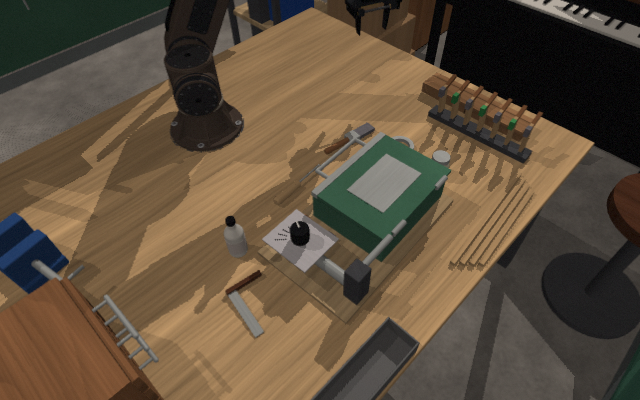

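The top view shows the green box in the middle (bar at about col 266, row 225) and the collar at about (382, 170). The scene view shows the same layout, with the hatch shut. Bar to collar measures 285.5 mm against 285.0 expected, which gives a rig yaw of about 3°. Next I move toward the collar at a safe height.

```bash
python3 -m inch '[[[-0.72,-0.6,-0.12],0,-1],[[-0.72,-0.6,-0.12],0,-1],[[-0.72,-0.6,-0.12],0,-1],[[-0.72,-0.6,-0.12],0,-1],[[-0.72,-0.6,-0.12],0,-1],[[-0.72,-0.6,-0.12],0,-1],[[-0.72,-0.6,-0.12],0,-1],[[-0.72,-0.6,-0.12],0,-1],[[-0.72,-0.6,-0.12],0,-1],[[-0.72,-0.6,-0.12],0,-1]]'
cat > look.py <<'E'
from h import *
import sys
s=env.state();print(s['t'],s['eef_pos'],s['tcp_rot'],s['joints'][5],s['opening'],s['grip_force'],s['ft_force'])
def go(x,y,z,yaw):
    Rm=R.from_euler('xyz',s['tcp_rot']).as_matrix()
    print('shift units',Rm.T@(np.array([x,y,z])-s['eef_pos'])/60,'turn units',-((np.degrees(yaw-s['tcp_rot'][2])+180)%360-180)/5)
go(*map(float,sys.argv[1:5]))
E
python3 look.py 620 -139 240 2.53
```

```text
t: 2.55
eef_pos: [501.0, 78.7, 254.5]
tcp_rot: [3.141, 0.0, 2.751]
ft_force: [0.0, 1.4, -0.0]
opening: 1.002
grip_force: 0.0
2.55 [501.00484068  78.69235304 254.50815323] [3.14118264e+00 4.50531660e-04 2.75062337e+00] -1.1545445477813165 1.0016725048370578 0.0 [ 0.02411675  1.39357348 -0.01340543]
shift units [-3.21614126 -2.59873408  0.24218605] turn units 2.5281575443135638
```

```bash
python3 -m inch '[[[-0.64,-0.52,0.05],0,-1],[[-0.64,-0.52,0.05],0,-1],[[-0.64,-0.52,0.05],0,-1],[[-0.64,-0.52,0.05],0,-1],[[-0.66,-0.52,0.05],0,-1],[[0,0,0],1,-1],[[0,0,0],1,-1],[[0,0,0],0.5,-1],[[0,0,0],0,-1],[[0,0,0],0,-1]]'
python3 - <<'E'
from h import *
for c in ['wrist','top']:
    p=eyes.read_camera(c);save(p,c+'1.png')
    print(c,ray(p,[200,320]))
    for n,z in dict(collar_grip=112,dial=78).items():
        print(n,[(round(a['score'],2),np.round(a['centre']),np.round(at_z(p,a['centre'],z),1)) for a in eyes.spot_point(n,p)[:2]])
    print(pix(p,[620,-139,124]))
E
python3 look.py 620 -139 93 2.53
```

```text
t: 3.8
eef_pos: [619.6, -137.3, 239.0]
tcp_rot: [3.142, -0.0, 2.534]
ft_force: [-0.1, -0.6, 0.4]
opening: 0.999
grip_force: 0.0
wrist (array([565.84195827, -99.49340761, 440.85610957]), array([ 0.190496  , -0.12577168, -0.97359784]))
collar_grip [(0.56, array([189., 321.]), array([ 620.4, -133.5,  112. ])), (0.49, array([183., 319.]), array([ 613.3, -132. ,  112. ]))]
dial [(0.96, array([184., 319.]), array([ 618.9, -135.5,   78. ]))]
[193.58181218 317.01126087]
top (array([404.87660794,   3.27010422, 969.59894581]), array([ 0.17084066,  0.00114304, -0.98529801]))
collar_grip []
dial []
[167.54702096 384.32018251]
4.1 [ 619.56242582 -137.33308998  239.01898799] [ 3.14154342e+00 -3.50085168e-05  2.53289580e+00] -1.284314449170547 1.0003086333554554 0.0 [-1.04792529  0.08885731 -0.64989788]
shift units [-0.02195387 -0.0187418   2.43364811] turn units 0.033183428018389804
```

View pics/wrist1.png

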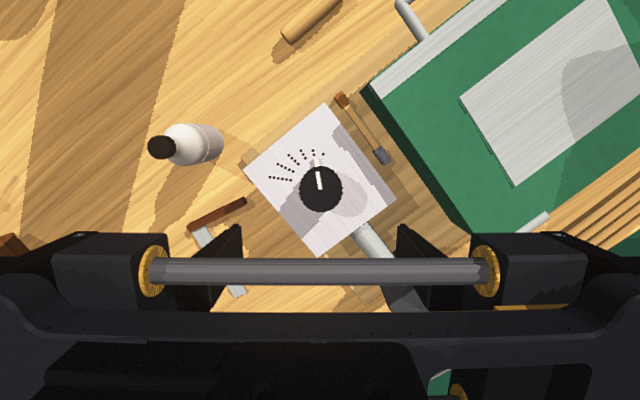

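The wrist view shows the collar at about (320, 188) and its dots fanning up and to the left. I'll enlarge that area to read the fin and find the white line.

```bash
python3 - <<'E'
import cv2
a=cv2.imread('pics/wrist1.png')[130:230,250:380]
cv2.imwrite('pics/c1.png',cv2.resize(a,None,fx=6,fy=6,interpolation=cv2.INTER_CUBIC)[:600,:780])
E
```

```text
(no output)
```

View pics/c1.png

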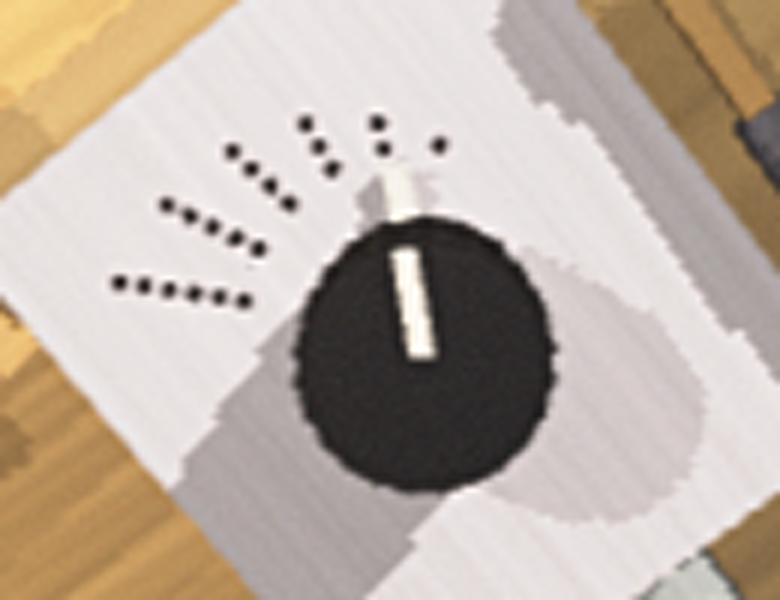

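The fin and the white line point at the two-dot row (fin at crop (398, 180)), so the collar stands at 2. It needs about +0.90 rad counter-clockwise.

```bash
python3 - <<'E'
from h import *
p=eyes.read_camera('wrist')
f=lambda x,y,z:at_z(p,[130+y/6-.4,250+x/6-.4],z)
c=f(425,355,124);a=f(405,250,124);print(c,a,np.degrees(np.arctan2(*(a-c)[1::-1])))
d=[f(440,145,78),f(383,148,78),f(333,168,78),f(290,203,78),f(260,248,78),f(244,300,78)]
c=c[:2]
for q in d:print(q, np.degrees(np.arctan2(q[1]-c[1],q[0]-c[0])),np.linalg.norm(q[:2]-c))
t=f(398,170,84);print(np.degrees(np.arctan2(t[1]-c[1],t[0]-c[0])))
# circle fit of dots
A=np.array([[2*q[0],2*q[1],1] for q in d]);b=[q[0]**2+q[1]**2 for q in d];print(np.linalg.lstsq(A,b,rcond=None)[0][:2])
E
python3 look.py 619.5 -138 94 2.53
```

```text
[ 617.7224595  -132.84715994  124.        ] [ 599.83520581 -124.83926116  124.        ] 155.88253713679467
[ 591.2036992 -110.392535    78.       ] 139.7439125145092 34.748450744324906
[ 585.07787684 -120.27204787   78.        ] 158.93267507778432 34.982884678003956
[ 582.56682644 -130.98015761   78.        ] 176.96006159853653 35.205173393177574
[ 583.34865511 -142.3550904    78.        ] -164.53834494294205 35.664536581726914
[ 587.34037037 -152.84764618   78.        ] -146.64314664048985 36.37431497855711
[ 594.22371908 -161.94256143   78.        ] -128.9258851569879 37.399641565545195
155.02835231349786
[ 620.19819563 -134.44348491]
4.15 [ 619.55075221 -137.32725358  239.02045349] [ 3.14149015e+00 -5.59295226e-05  2.53275855e+00] -1.2842222999146635 1.003307469108092 0.0 [-0.37532047 -0.29064904 -0.45485882]
shift units [-0.00585382 -0.00992924  2.41700623] turn units 0.03161064586240627
```

```bash
python3 -m inch '[[[0,0,0.8],0,-1],[[0,0,0.8],0,-1],[[0,0,0.81],0,-1],[[0,0,0],0,-1],[[0,0,0],0,1],[[0,0,0],0,1],[[0,0,0],0,1],[[0,0,0],0,1],[[0,0,0],0,1],[[0,0,0],0,1]]'
```

```text
t: 5.4
eef_pos: [619.6, -137.3, 94.5]
tcp_rot: [3.141, 0.0, 2.533]
ft_force: [0.7, 0.3, 0.6]
opening: 0.426
grip_force: 0.0
```

```bash
python3 -m inch '[[[0,0,0],0,1],[[0,0,0],0,1],[[0,0,0],0,1],[[0,0,0],0,1],[[0,0,0],0,1],[[0,0,0],0,1],[[0,0,0],0,1],[[0,0,0],0,1],[[0,0,0],0,1],[[0,0,0],0,1]]'
python3 -c "
from h import *
save(eyes.read_camera('wrist'),'w2.png')"
```

```text
t: 6.65
eef_pos: [619.6, -137.3, 94.4]
tcp_rot: [3.141, 0.0, 2.533]
ft_force: [0.7, 0.1, 0.4]
opening: 0.004
grip_force: 0.0
```

View pics/w2.png

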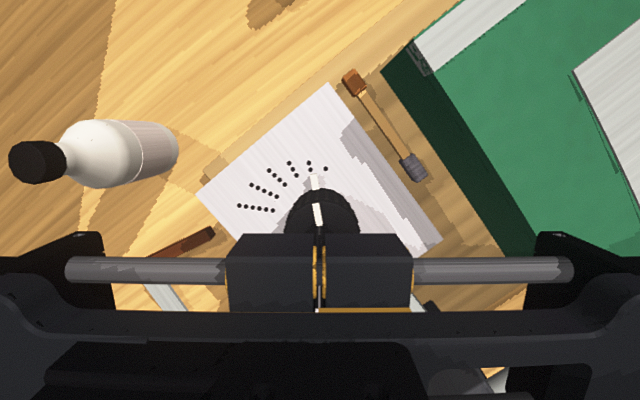

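The picture shows the fingers fully shut at about (320, 270), with the collar's front half ahead of them at (322, 205). Nothing is in the grip. I'll check the geometry before moving again.

```bash
python3 - <<'E'
from h import *
p=eyes.read_camera('wrist');E=np.array(p['extrinsics'])
s=env.state();T=np.eye(4);T[:3,:3]=R.from_euler('xyz',s['tcp_rot']).as_matrix();T[:3,3]=s['eef_pos']
print(np.round(E@T,3))
for z in (78,94,113,124): print(z,pix(p,[*s['eef_pos'][:2],z]))
print(pix(p,[620,-134,78]),pix(p,[620,-139,78]))
for n,z in dict(collar_grip=112,dial=78).items():
        print(n,[(round(a['score'],2),np.round(a['centre']),np.round(at_z(p,a['centre'],z),1)) for a in eyes.spot_point(n,p)[:2]])
# dots px (col,row) nearest collar: 1..6
d=[at_z(p,[r,c],78) for c,r in [(326,169),(312,174),(296,179),(285,186),(277,196),(273,210)]]
A=np.array([[2*q[0],2*q[1],1] for q in d]);b=[q[0]**2+q[1]**2 for q in d];x=np.linalg.lstsq(A,b,rcond=None)[0];print(x[:2],np.sqrt(x[2]+x[0]**2+x[1]**2))
q=eyes.read_camera('scene');save(q,'s2.png');a=q['pixels'][150:300,200:400,::-1];cv2.imwrite('pics/s2c.png',cv2.resize(a,None,fx=4,fy=4,interpolation=cv2.INTER_CUBIC))
E
```

```text
[[ 2.00000e-03  1.00000e+00 -1.00000e-03 -7.70000e-01]
 [-9.72000e-01  1.00000e-03 -2.36000e-01  1.61780e+01]
 [-2.36000e-01  2.00000e-03  9.72000e-01  2.11626e+02]
 [ 0.00000e+00  0.00000e+00  0.00000e+00  1.00000e+00]]
78 [218.33886674 317.84207633]
94 [224.74599982 317.79753674]
113 [233.68553991 317.73546699]
124 [239.6811714  317.69388607]
[216.37187787 321.72972044] [219.91093957 316.42081171]
collar_grip []
dial []
[ 625.17501317 -135.73152551] 40.74515846704437
```

View pics/s2c.png

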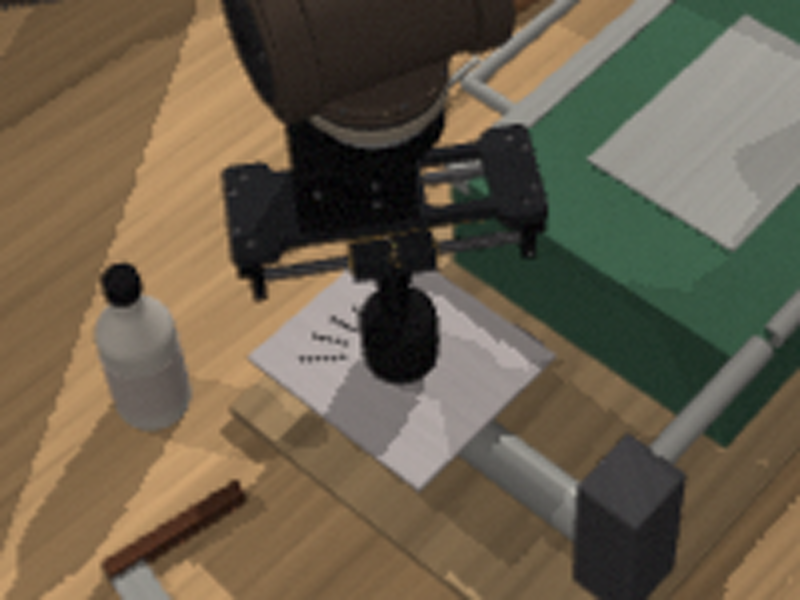

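```bash
python3 - <<'E'
from h import *
p=eyes.read_camera('wrist');print(p['fx'],p['cx'],p['cy'],p['distortion'],env.state()['joints'],env.state()['eef_pos'])
w=lambda c,r,z=78:at_z(p,[r,c],z)
print('now',np.linalg.norm(w(197,192)-w(327,83)),np.linalg.norm(w(327,83)-w(443,238)))
print('drum now',np.linalg.norm(w(287,215,124)-w(360,215,124)))
E=np.array(p['extrinsics']).copy()
C=-E[:3,:3].T@E[:3,3];C=C+[0,0,239-94.4];E[:3,3]=-E[:3,:3]@C;p['extrinsics']=E
print('then',np.linalg.norm(w(243,170)-w(327,103)),np.linalg.norm(w(327,103)-w(396,205)),'drum',np.linalg.norm(w(299.5,190,124)-w(342,190,124)))
q=eyes.read_camera('scene')
for z in (94,113,124,130,140,170): print(z,pix(q,[619.6,-137.3,z]),(pix(q,[619.6,-137.3,z])[::-1]-[200,150])*4)
E
```

```text
294.23447771698727 318.86586135378974 202.44429124157884 [-0.05096019  0.          0.          0.          0.        ] [-3.22190726e-01  5.97358804e-01  1.62333791e+00  1.26431492e-04
  9.20923149e-01 -1.28410653e+00] [ 619.57742451 -137.32166554   94.40153511]
now 125.70055149605696 148.0621700021632
drum now 44.48254837477601
then 130.50227930557867 152.62870537175047 drum 46.63698060683837
94 [235.23993913 299.06631247] [396.2652499  340.95975651]
113 [230.885578   298.66606012] [394.66424047 323.54231199]
124 [228.31235648 298.42955571] [393.71822284 313.24942593]
130 [226.89222185 298.29903956] [393.19615823 307.56888742]
140 [224.49886834 298.07909384] [392.31637536 297.99547336]
170 [217.11386427 297.40052719] [389.60210875 268.45545709]
```

The dial and drum scale match the reported pose, but the wrist and scene views both put the real fingertips about 30 mm above the reported TCP. I'll measure the tips in the open-gripper picture to get that offset.

```bash
python3 - <<'E'
import cv2
a=cv2.imread('pics/wrist1.png')[205:285,200:440]
a=cv2.convertScaleAbs(a,alpha=1.5,beta=20)
cv2.imwrite('pics/c2.png',cv2.resize(a,None,fx=3.3,fy=5,interpolation=cv2.INTER_LINEAR))
E
```

```text
(no output)
```

View pics/c2.png

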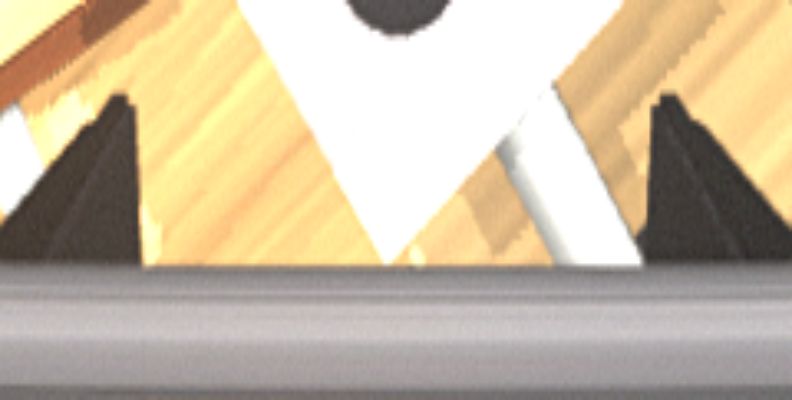

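The inner tip edges lie 157 px apart at row 224, so their depth is about 178 mm, against 211 mm for the reported TCP. The real tips are therefore about 32 mm short of the TCP, and they closed just above the collar. I'll open, go about 33 mm lower, and grip again.

```bash
python3 -m inch '[[[0,0,0],0,-1],[[0,0,0],0,-1],[[0,0,0],0,-1],[[0,0,0],0,-1],[[0,0,0],0,-1],[[0,0,0],0,-1],[[0,0,0],0,-1],[[0,0,0],0,-1],[[0,0,0],0,-1],[[0,0,0],0,-1]]'
python3 -m inch '[[[0,0,0.27],0,-1],[[0,0,0.27],0,-1],[[0,0,0],0,-1],[[0,0,0],0,1],[[0,0,0],0,1],[[0,0,0],0,1],[[0,0,0],0,1],[[0,0,0],0,1],[[0,0,0],0,1],[[0,0,0],0,1]]'
```

```text
t: 8.25
eef_pos: [619.5, -137.3, 94.4]
tcp_rot: [3.142, -0.0, 2.533]
ft_force: [-0.7, 0.1, -0.1]
opening: 0.976
grip_force: 0.0
t: 9.5
eef_pos: [620.5, -136.1, 62.3]
tcp_rot: [3.14, 0.001, 2.533]
ft_force: [6.1, 7.5, 0.6]
opening: 0.503
grip_force: 30.0
```

The collar is gripped: 47.8 mm opening at 30 N. Now I turn it 51.5° counter-clockwise.

```bash
python3 -m inch '[[[0,0,0],0,1],[[0,0,0],-1,1],[[0,0,0],-1,1],[[0,0,0],-1,1],[[0,0,0],-1,1],[[0,0,0],-1,1],[[0,0,0],-1,1],[[0,0,0],-1,1],[[0,0,0],-1,1],[[0,0,0],-1,1]]'
python3 -m inch '[[[0,0,0],-1,1],[[0,0,0],-0.4,1],[[0,0,0],0,1],[[0,0,0],0,-1],[[0,0,0],0,-1],[[0,0,0],0,-1],[[0,0,0],0,-1],[[0,0,0],0,-1],[[0,0,-0.8],0,-1],[[0,0,-0.8],0,-1]]'
python3 -m inch '[[[0,0,-0.8],0,-1],[[0,0,-0.8],0,-1],[[0,0,0],1,-1],[[0,0,0],1,-1],[[0,0,0],1,-1],[[0,0,0],1,-1],[[0,0,0],1,-1],[[0,0,0],1,-1],[[0,0,0],1,-1],[[0,0,0],1,-1]]'
python3 - <<'E'
from h import *
p=eyes.read_camera('wrist');save(p,'w3.png')
r,c=pix(p,[620,-136,100]).astype(int);print(r,c)
a=p['pixels'][max(r-60,0):r+40,c-65:c+65,::-1]
cv2.imwrite('pics/c3.png',cv2.resize(a,None,fx=6,fy=6,interpolation=cv2.INTER_CUBIC)[:600])
E
```

```text
t: 10.75
eef_pos: [620.7, -135.3, 62.3]
tcp_rot: [3.14, 0.003, -2.963]
ft_force: [5.7, 13.3, 0.7]
opening: 0.503
grip_force: 30.0
t: 12.0
eef_pos: [619.3, -137.3, 158.9]
tcp_rot: [3.141, -0.001, -2.843]
ft_force: [0.3, -0.3, -0.5]
opening: 0.995
grip_force: 0.0
t: 13.25
eef_pos: [619.5, -137.4, 254.0]
tcp_rot: [3.142, -0.0, 2.739]
ft_force: [1.2, -0.6, 0.3]
opening: 1.0
grip_force: 0.0
185 319
```

View pics/c3.png

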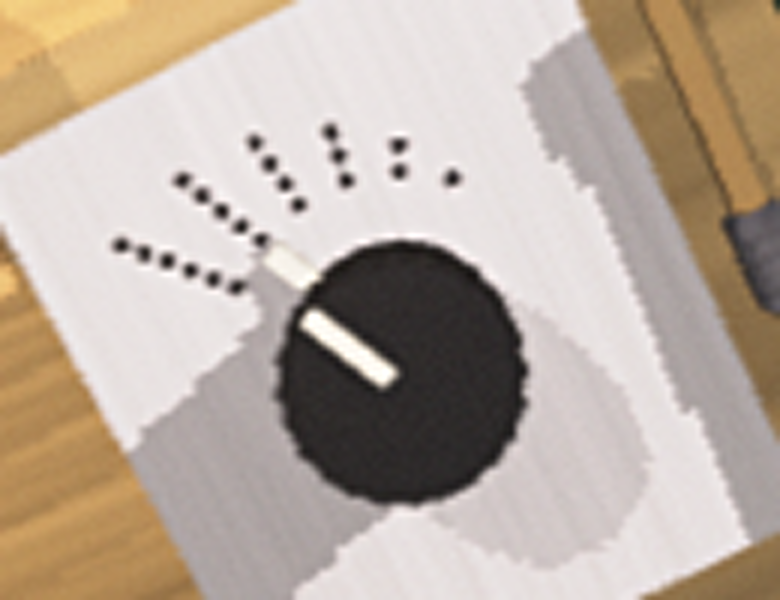

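The white fin now points at the five-dot row (fin at crop (290, 265)), so the collar is at 5. Next is the bar.

```bash
python3 -m inch '[[[0.7,0.64,0.1],0,-1],[[0.7,0.64,0.1],0,-1],[[0.7,0.64,0.1],0,-1],[[0.7,0.64,0.1],0,-1],[[0.7,0.64,0.1],0,-1],[[0,0,0],1,0.2],[[0,0,0],1,0.2],[[0,0,0],1,0.2],[[0,0,0],1,0.2],[[0,0,0],1,0.2]]'
python3 -m inch '[[[0,0,0],1,0.2],[[0,0,0],1,0.2],[[0,0,0],1,0.2],[[0,0,0],1,0.2],[[0,0,0],1,0.2],[[0,0,0],1,0.2],[[0,0,0],1,0.2],[[0,0,0],0.8,0.2],[[0,0,0],0,0.2],[[0,0,0],0,0.2]]'
python3 - <<'E'
from h import *
p=eyes.read_camera('wrist');save(p,'w4.png')
for c in ['wrist','top','scene']:
    p=eyes.read_camera(c) if c!='wrist' else p
    print(c,[(n,[(round(a['score'],2),np.round(a['centre']),np.round(at_z(p,a['centre'],118),1)) for a in eyes.spot_point(n,p)[:1]]) for n in ('hatch_bar','hatch_hinge')])
E
python3 look.py 502 121 80 1.62
```

```text
t: 14.55
eef_pos: [500.7, 121.2, 224.1]
tcp_rot: [3.141, 0.0, 2.304]
ft_force: [0.0, 0.4, 0.3]
opening: 0.53
grip_force: 0.0
t: 15.8
eef_pos: [500.8, 121.2, 224.1]
tcp_rot: [3.142, -0.0, 1.627]
ft_force: [0.0, 0.2, -0.8]
opening: 0.4
grip_force: 0.0
wrist [('hatch_bar', [(0.87, array([195., 320.]), array([502.7, 121.2, 118. ]))]), ('hatch_hinge', [(0.55, array([192., 574.]), array([785., 141., 118.]))])]
top [('hatch_bar', []), ('hatch_hinge', [(0.59, array([102., 258.]), array([784.7, 139.6, 118. ]))])]
scene [('hatch_bar', [(0.65, array([152., 335.]), array([495.5, 127.2, 118. ]))]), ('hatch_hinge', [(0.58, array([202., 420.]), array([784.6, 144.8, 118. ]))])]
16.25 [500.78765471 121.21539531 224.04177612] [ 3.14156283e+00 -7.96688744e-05  1.62525717e+00] 0.054682773451992475 0.3996254802554872 0.0 [-0.20242044  0.11915566  1.18454241]
shift units [-0.00487574  0.01990879  2.40069648] turn units 0.06024270223497297
```

View pics/w4.png

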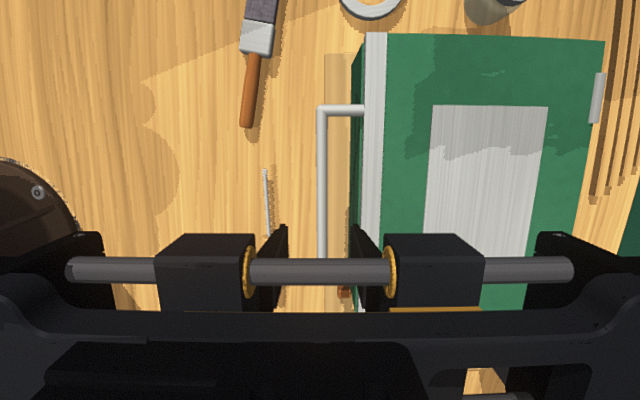

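The bar (col 322) lies midway between the fingertips and parallel to the pads, and the inner finger fits the gap. I descend and grip.

```bash
python3 -m inch '[[[0,0.02,0.85],0,0.2],[[0,0,0.85],0,0.2],[[0,0,0.6],0,0.2],[[0,0,0.24],0,0.2],[[0,0,0],0,0.2],[[0,0,0],0,1],[[0,0,0],0,1],[[0,0,0],0,1],[[0,0,0],0,1],[[0,0,0],0,1]]'
```

```text
t: 17.5
eef_pos: [503.8, 121.4, 72.4]
tcp_rot: [3.137, -0.0, 1.625]
ft_force: [5.3, 1.0, -0.7]
opening: 0.12
grip_force: 30.0
```

The grip on the bar is confirmed at 11.4 mm opening and 30 N. I lift along the arc to about 0.92 rad first.

```bash
python3 -m inch '[[[0,0.006,-0.237],0,1],[[0,0.047,-0.472],0,1],[[0,0.119,-0.557],0,1],[[0,0.185,-0.539],0,1],[[0,0.248,-0.513],0,1],[[0,0.28,-0.441],0,1],[[0,0.295,-0.372],0,1],[[0,0.296,-0.308],0,1],[[0,0.249,-0.221],0,1],[[0,0.149,-0.118],0,1]]'
python3 - <<'E'
from h import *
s=env.state();e=s['eef_pos'];print(s['tcp_rot'],s['opening'])
u=np.array([np.cos(.055),np.sin(.055)]);h=285-u@(e[:2]-[503,121.3]);print(h,e[2]-72,np.hypot(h,e[2]-72),np.arctan2(e[2]-72,h))
E
```

```text
t: 18.75
eef_pos: [614.4, 127.7, 298.6]
tcp_rot: [-3.141, -0.001, 1.625]
ft_force: [-1.1, 2.4, -0.5]
opening: 0.119
grip_force: 30.0
[-3.14109168e+00 -6.60389733e-04  1.62524636e+00] 0.11854349484458662
173.4088547694215 226.64306269170726 285.3729293025522 0.9176892320178213
```

```bash
python3 -m inch '[[[0,0.192,-0.139],0,1],[[0,0.24,-0.154],0,1],[[0,0.207,-0.117],0,1],[[0,0.126,-0.065],0,1],[[0,0,0],0,1],[[0,0,0],0,1],[[0,0,0],0,1],[[0,0,0],0,1],[[0,0,0],0,1],[[0,0,0],0,1]]'
python3 - <<'E'
from h import *
s=env.state();e=s['eef_pos']
u=np.array([np.cos(.055),np.sin(.055)]);h=285-u@(e[:2]-[503,121.3]);print(h,e[2]-72,np.hypot(h,e[2]-72),np.arctan2(e[2]-72,h))
hb=np.array([503,121.3,118])+np.array([*(u*(285-h)),e[2]-72]);print(hb)
for c in ['scene','top']:
    p=eyes.read_camera(c);save(p,c+'5.png');print(pix(p,hb),[(a['score'],a['centre']) for a in eyes.spot_point('hatch_bar',p)])
E
```

```text
t: 20.0
eef_pos: [659.8, 130.2, 327.1]
tcp_rot: [3.141, -0.0, 1.625]
ft_force: [-2.8, 4.4, 5.2]
opening: 0.117
grip_force: 30.0
127.98261114847134 255.1327088032524 285.43343857660756 1.1058443455374747
[659.77995991 129.93160308 373.1327088 ]
[106.42943672 389.09153992] [(0.56, [105.7, 392.0])]
[108.7078485  238.75678001] []
```

View pics/scene5.png

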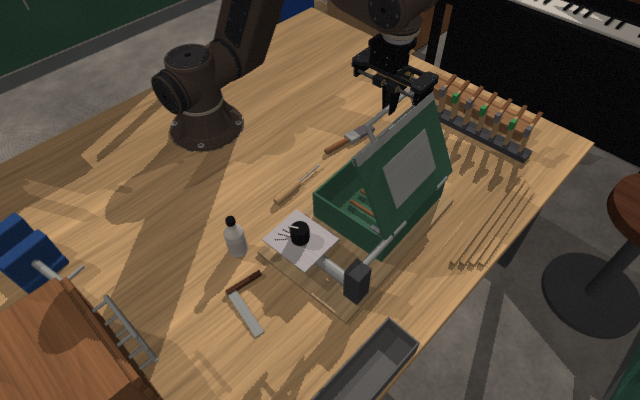

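The hatch is held open at about 1.11 rad, past balance. The fingers are on the bar near (390, 106), which matches the computed position. I bring it back to about 0.94 rad.

```bash
python3 -m inch '[[[0,-0.126,0.065],0,1],[[0,-0.207,0.117],0,1],[[0,-0.2,0.127],0,1],[[0,-0.156,0.109],0,1],[[0,0,0],0,1],[[0,0,0],0,1],[[0,0,0],0,1],[[0,0,0],0,1],[[0,0,0],0,1],[[0,0,0],0,1]]'
python3 - <<'E'
from h import *
s=env.state();e=s['eef_pos']
u=np.array([np.cos(.055),np.sin(.055)]);h=285-u@(e[:2]-[503,121.3]);print(h,e[2]-72,np.hypot(h,e[2]-72),np.arctan2(e[2]-72,h),s['qvel'])
hb=np.array([503,121.3,118])+np.array([*(u*(285-h)),e[2]-72])
p=eyes.read_camera('scene');save(p,'scene6.png');print(pix(p,hb),[(a['score'],a['centre']) for a in eyes.spot_point('hatch_bar',p)])
E
```

```text
t: 21.45
eef_pos: [618.9, 127.6, 301.7]
tcp_rot: [3.141, -0.0, 1.625]
ft_force: [-0.7, 3.0, 1.0]
opening: 0.114
grip_force: 30.0
168.96107930201634 229.74511027800582 285.1853117107459 0.9366864523432541 [-1.04365181e-03 -6.57344725e-05  2.39252676e-03  1.21800094e-03
 -3.82511404e-05 -2.58525996e-04]
[107.80819204 373.97314675] [(0.83, [108.7, 374.2])]
```

```bash
python3 -c "
from cell import env
print(env.job_done())"
```

```text
the job is handed in; nothing more can be done
None
```

The job is handed in after about 21.5 s: with the hatch still shut I set the collar to 5, then lifted the hatch to about 1.11 rad, brought it back, and am holding it at about 0.94 rad (3.6° below balance).

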